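Turn the blue syringe magnifier end for end on its pin

TASK

The blue magnifier's lens hangs over the bare end of its stand: lift its arm straight up off the brass pin, turn it end for end and fit it back down on the same pin, fully seated between the black posts, so that the lens is over the white plate with the syringe. Lower it all the way before letting go, and leave the grey magnifier's arm as it is.

Things in the scene. Friction and masses are not known exactly. Their poses are not given: they have to be found in the camera images.
- blue_arm: Loose blue arm, 250 g, balanced at its hub. Origin: centre of the hub's underside, z up. Hub 40 x 40 x 46 mm tall with a 20 mm square bore right through; grip its top half from above across either pair of sides. A bar 16 mm wide, 12 tall, flush below, runs along +x to a round glass lens (82 mm over the rim) and along -x to a dark counterweight (34 mm across, 22 tall, centre 98 mm out).
- blue_lens (a point): Centre of the blue arm's lens, 105 mm along the arm's +x from its origin and 6 mm above the hub's underside.
- blue_stand: Fixed; origin on the table under the pin, z up. Base 280 (x) x 90 mm: white plate with syringe on the +x end, -x end bare (lens is there at first). Flat seat bar 30 mm wide, top 75 mm above the table. Brass pin on it 12 mm thick, 36 tall, top 12 mm tapered to 4. At x = +/-50 mm two black posts, 10 mm thick, 15 mm above the seat, 30 mm gap in y for the arm's bar: it cannot swing while seated.
- grey_arm: The like arm of the grey magnifier, same sizes and same origin, seated on its own grey stand (same sizes as the blue one) with its lens already over the white plate. To be left alone.

How it is judged:
By the outcome, as a careful person would: the job done as asked, in the order asked, and still so for the second after the job is handed in, with the robot touching nothing.
It also fails if it takes over 45 s, if anything falls off the work surface, if the arm or the gripper's body presses on something with over 40 N, if the wrist force passes 120 N, or if a joint passes its speed limit or range.

ROBOT

A 7-joint arm with a two-finger parallel gripper is mounted at the origin on the work surface. World frame = base frame: x ahead of the robot, y to its left, z up, the work surface at z = 0. Lengths are in m, angles in rad, forces in N, time in s.
With the tool pointing down it reaches from about 0.4 to 0.875 m from the base axis. Payload 19.3 kg.
Tool frame: the origin (TCP) lies at the very end of the fingers, on their centre line; the grasp point (between the pads) lies 19 mm behind it; z points along the fingers, y is the direction in which the jaws open and shut (so a half turn about z gives the same grasp; the last joint's range is limited). The gripper opens to 85 mm and grips with 20 to 120 N. Pads are 22 mm wide; open, the fingers measure 114 mm over their backs; the gripper's body (76 mm by 85 mm) begins 54 mm behind the grasp point. The pads swing forward as they close: fully open they stand 13 mm farther back than shut.
Start: joints at [1.279, 0.521, -0.036, 1.599, 0.021, 1.021, -0.113], TCP at [0.137, -0.61, 0.231] pointing down, gripper open.
Joint ranges: [-2.91, 2.91], [-0.3, 2.13], [-1.5, 1.42], [0.17, 2.43], [-1.26, 4.41], [0.16, 1.93], [-2.52, 2.52]. Speed limits (rad/s): [1.89, 1.89, 2.39, 2.39, 3.01, 3.01, 3.01].

INTERFACE

Orientations are given as [roll, pitch, yaw] about the fixed x, y, z axes, in that order (R = Rz(yaw) Ry(pitch) Rx(roll)).
In Python, from workcell import bot, grab_frame, calibration, workorder gives the robot as it stands.
- The arm moves only by the tool move_arm, never from a script. Its arguments are lists of equal length, an entry for each row: "jaw": the closure in counts, from 0 (fully open) to 255 (shut); "dp": the shift along the tool's x, y, z in units of 800 mm (1.0 is 800 mm), a list of three; "rotation": the turn, a rotation vector about the tool's x, y, z in units of pi rad (1.0 is pi rad), a list of three. In form: {"jaw": [jaw, ...], "dp": [[dx, dy, dz], ...], "rotation": [[rx, ry, rz], ...]}. A call has 1 to 10 rows; each row shifts and turns the commanded pose from where the row before left it, along the tool's axes as they then stand; what a row does not reach is not made up. A row lasts 1/8 s, in which the tool goes at most 62.5 mm and 10.7 degrees, less where a joint would pass 70% of its speed; a pose out of reach is approached as far as the arm can. A call with a number of a shift or a turn outside -1 to 1 is refused whole. A call with a gripper value outside its range is refused whole. The fingers move at their own pace and stop on an object; "squeeze" is the grip in N (left out, the last holds). Time passes only in rows, so rows that do not move let the fingers close. It gives the time, the measured TCP pose, the force and the opening at its end, in the units of the state.
- bot.observe(): the state, without advancing time (a new reading comes with each control period).
- grab_frame(name): name is "scene" or "top" or "wrist"; returns the picture (384x512x3 uint8, blue, green, red); there is no depth.
- calibration(name): a dict with "camera_matrix" (3x3 intrinsics, pixels), "T" (4x4, takes a point from camera to world coordinates). Camera axes: x right, y down, z forward; pixel columns grow to the right and rows downward; lengths in m; the calibration is good to about 2 mm. A picture is of the moment at which its call begins: read the wrist's pose just before it. calibration takes no time and is no camera call; for the wrist camera it gives the pose at the moment of the call.
- workorder.job_done(): hands the job in, once; it reports no verdict.
The state is a dict: "clock": time; "qpos": joint angles; "qd": joint speeds; "joint_efforts": joint torques, N m; "position": TCP position; "tool_rot": TCP orientation; "force": force on the tool from outside, world axes, zero at the start; "moment": the same for the moment, N m; "grip_width": finger opening in m.
Only numpy, scipy, OpenCV 4.12 (cv2) and the standard library are available. Lean on these libraries where they do the work, as an engineer would, in place of code of your own. Each camera call takes 0.05 s, during which the arm holds its last target. There are 200 camera calls.

## Working session

There is one attempt and no reset: what is moved stays moved. The work goes in short steps, Python scripts to look and compute and a tool call to move; the robot and the scene stay as the last step left them, time stands still between calls to the robot, and variables do not carry over. Pictures are saved under pics/ and viewed, about 8 in all and at most 12, crops included, and the job is handed in when it is done.

Besides the shell and the picture viewer there is one more tool, called as name(argument=value, ...), one argument or row to a line, values as JSON. move_arm: Moves the arm, as the interface text tells. Shifts and turns lie within -1 to 1; 1 stands for 800 mm of shift or pi rad of turn. Its arguments: {"type":"object","properties":{"jaw":{"type":"array","items":{"type":"number"}},"dp":{"type":"array","items":{"type":"array","items":{"type":"number","minimum":-1,"maximum":1}}},"rotation":{"type":"array","items":{"type":"array","items":{"type":"number","minimum":-1,"maximum":1}}},"squeeze":{"type":"number"}},"required":["jaw","dp","rotation"]}

```bash
mkdir -p pics
python3 - <<'E'
from workcell import bot, grab_frame, calibration, workorder
import cv2,numpy as np
print(bot.observe())
for n in ("scene","top"):
    c=calibration(n); print(n,np.round(c["camera_matrix"],2).tolist(),np.round(c["T"],4).tolist())
    cv2.imwrite(f"pics/{n}0.png",grab_frame(n))
E
```

```text
{'clock': 0.0, 'qpos': array([ 1.27881419,  0.5220161 , -0.03626921,  1.59997909,  0.02121971,
        1.02112078, -0.11279659]), 'qd': array([ 0.00041807, -0.00017207,  0.0021446 ,  0.00161314, -0.00073476,
        0.00040835,  0.00071126]), 'joint_efforts': array([-2.24570875e-03, -9.27116776e+01,  1.97837390e+00, -3.69929731e+01,
        1.76861859e-02,  8.23345792e-03, -7.50287427e-05]), 'position': array([ 0.13733332, -0.60938664,  0.23073546]), 'tool_rot': array([-3.14046119e+00,  1.27188573e-04,  2.21734965e-01]), 'force': array([-0.39371015, -0.06678265, -0.72533553]), 'moment': array([0.00358073, 0.05468807, 0.0214472 ]), 'grip_width': 0.08522627935654034}
scene [[393.09, 0.0, 252.15], [0.0, 393.09, 190.66], [0.0, 0.0, 1.0]] [[-0.8363, 0.3776, -0.3976, 0.8595], [0.5482, 0.5644, -0.6172, 0.4962], [-0.0086, -0.7341, -0.679, 0.6675], [0.0, 0.0, 0.0, 1.0]]
top [[393.38, 0.0, 259.63], [0.0, 393.38, 190.69], [0.0, 0.0, 1.0]] [[-0.0221, -0.9846, 0.1733, 0.3602], [-0.9987, 0.0298, 0.0423, -0.0687], [-0.0468, -0.1721, -0.984, 0.8908], [0.0, 0.0, 0.0, 1.0]]
```

View pics/top0.png

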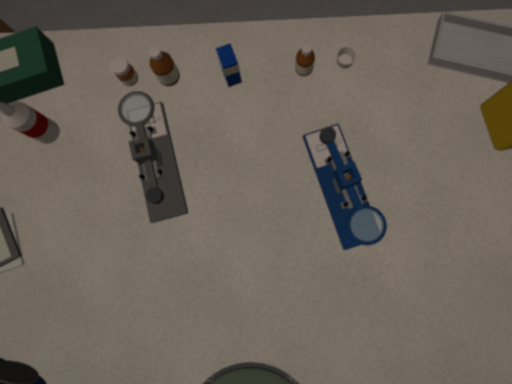

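View pics/scene0.png

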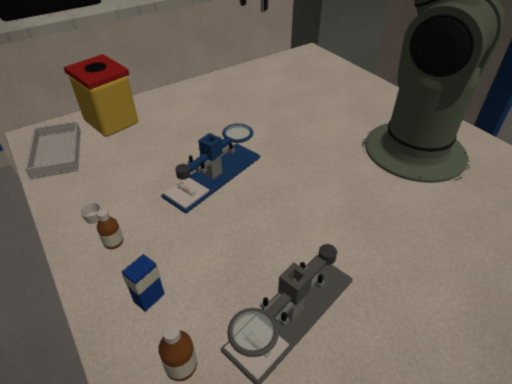

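```bash
cat > h.py <<'E'
import numpy as np
from workcell import bot, grab_frame, calibration, workorder
def ray(c,uv,z):
    d=c["T"][:3,:3]@np.linalg.inv(c["camera_matrix"])@[*uv,1]; o=c["T"][:3,3]
    return o+d*(z-o[2])/d[2]
def proj(c,p):
    q=np.linalg.inv(c["T"])@[*p,1]; k=c["camera_matrix"]@q[:3]; return k[:2]/k[2]
E
python3 - <<'E'
from h import *
import cv2
a=cv2.imread("pics/top0.png")[115:255,290:400]; b=cv2.imread("pics/scene0.png")[110:220,150:270]
cv2.imwrite("pics/c0.png",np.hstack([cv2.resize(a,(440,560),interpolation=3),cv2.resize(b,(360,330),interpolation=3) if 0 else cv2.copyMakeBorder(cv2.resize(b,(360,330),interpolation=3),0,230,0,0,0)]))
c=calibration("top")
for n,uv,z in (("hub",(347,175),.121),("lens",(368,225),.081),("cw",(328,135),.097),("grey",(141,148),.121)): print(n,ray(c,uv,z).round(4))
E
```

```text
hub [ 0.5221 -0.2096  0.121 ]
lens [ 0.4253 -0.253   0.081 ]
cw [ 0.6136 -0.1799  0.097 ]
grey [0.5923 0.2066 0.121 ]
```

View pics/c0.png

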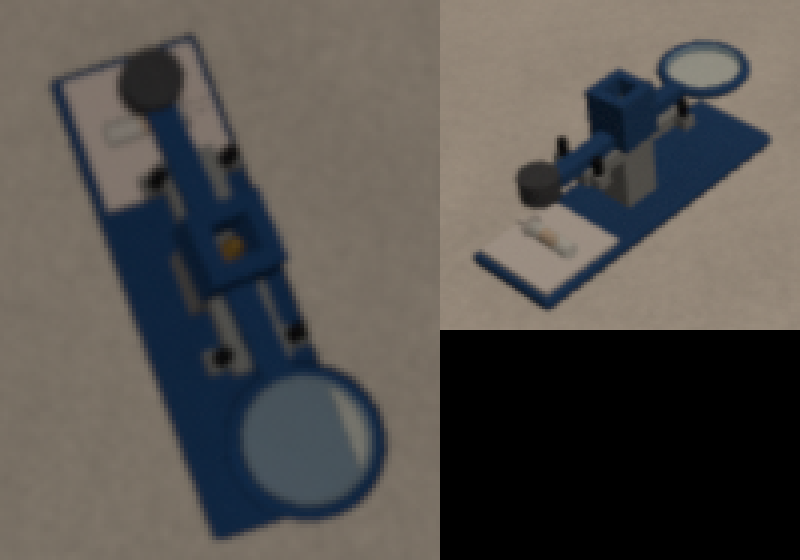

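Run:
```python
from h import *
c=calibration("top")
f=lambda u,v,z: ray(c,(290+(u-1.5)/4,115+(v-1.5)/4),z)[:2]
P=np.array([f(u,v,.090) for u,v in ((154,180),(228,156),(222,357),(296,333))]);print(P.round(4),P.mean(0).round(4))
d=(P[0]+P[1]-P[2]-P[3])/2;print("stand +x",d.round(4),np.linalg.norm(d),np.degrees(np.arctan2(d[1],d[0])))
print("post gap",np.linalg.norm(P[0]-P[1]))
l=f(308,441,.081);w=f(151,80,.097);print("lens",l,"cw",w,"arm dir",np.degrees(np.arctan2(*(l-w)[::-1])),np.linalg.norm(l-w),"origin",w+(l-w)*98/203)
print("hub",f(231,246,.121))
from scipy.spatial.transform import Rotation as R
s=bot.observe();print(R.from_euler('xyz',s["tool_rot"]).as_matrix().round(3))
```

```text
[[ 0.5625 -0.1783]
 [ 0.5741 -0.2172]
 [ 0.4687 -0.2079]
 [ 0.48   -0.2459]] [ 0.5213 -0.2123]
stand +x [0.0939 0.0291] 0.09834697863469744 17.225890713770067
post gap 0.04054727919877634
lens [ 0.42564456 -0.25022601] cw [ 0.61442375 -0.17861666] arm dir -159.22682908721941 0.20190463267033185 origin [ 0.52328897 -0.21318669]
hub [ 0.51981037 -0.21018686]
[[ 0.976  0.22  -0.   ]
 [ 0.22  -0.976  0.001]
 [-0.    -0.001 -1.   ]]
```

move_arm(
  jaw=[0,0,0,0,0,0,0,0,0,0],
  dp=[
    [0.0578,-0.038,-0.0025],
    [0.0578,-0.038,-0.0025],
    [0.0578,-0.038,-0.0025],
    [0.0578,-0.038,-0.0025],
    [0.0578,-0.038,-0.0025],
    [0.0578,-0.038,-0.0025],
    [0.0578,-0.038,-0.0025],
    [0.0578,-0.038,-0.0025],
    [0.0578,-0.038,-0.0025],
    [0.0578,-0.038,-0.0025],
  ],
  rotation=[
    [0,0,0],
    [0,0,0],
    [0,0,0],
    [0,0,0],
    [0,0,0],
    [0,0,0],
    [0,0,0],
    [0,0,0],
    [0,0,0],
    [0,0,0],
  ],
)

```text
clock: 1.35
position: [0.5226, -0.21, 0.2512]
tool_rot: [-3.142, 0.0, 0.222]
force: [1.0, -0.1, -0.4]
grip_width: 0.0858
```

move_arm(
  jaw=[0,0,0,0],
  dp=[
    [0,0,0],
    [0,0,0],
    [0,0,0],
    [0,0,0],
  ],
  rotation=[
    [0,0,-0.036],
    [0,0,0],
    [0,0,0],
    [0,0,0],
  ],
)

```text
clock: 1.85
position: [0.5213, -0.212, 0.2513]
tool_rot: [3.142, 0.0, 0.332]
force: [-0.2, -0.1, -0.1]
grip_width: 0.0854
```

Run:
```python
from h import *
import cv2
s=bot.observe();print(s["clock"],s["qpos"].round(3),s["position"].round(4),s["tool_rot"].round(4),s["force"].round(1))
c=calibration("wrist");np.savez("w1.npz",**c);print(c["T"].round(3).tolist(),c["camera_matrix"][0])
im=grab_frame("wrist");cv2.imwrite("pics/w1.png",cv2.resize(im,(800,600),interpolation=3))
```

```text
1.85 [ 0.445  0.408 -0.222  1.736  0.103  1.009 -1.053] [ 0.5213 -0.212   0.2513] [3.1415e+00 1.0000e-04 3.3230e-01] [-0.2 -0.1 -0.1]
[[0.327, -0.903, -0.278, 0.593], [-0.945, -0.312, -0.097, -0.187], [0.001, 0.295, -0.956, 0.394], [0.0, 0.0, 0.0, 1.0]] [294.45786714   0.         261.55461852]
```

View pics/w1.png

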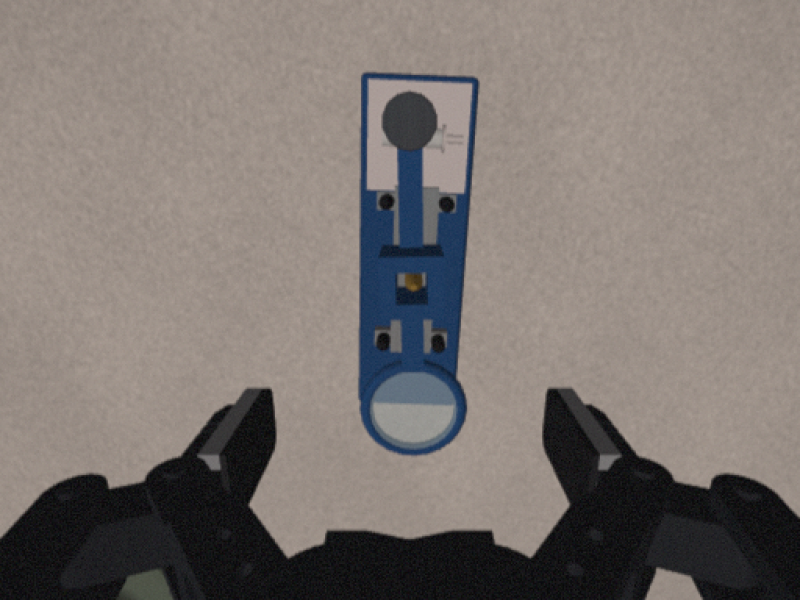

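Run:
```python
from h import *
c=np.load("w1.npz")
f=lambda u,v,z: ray(c,((u+.5)/1.5625-.5,(v+.5)/1.5625-.5),z)[:2]
P=np.array([f(u,v,.090) for u,v in ((386,201),(447,204),(383,341),(438,342))])
d=(P[0]+P[1]-P[2]-P[3])/2;print("posts",P.mean(0).round(4),np.linalg.norm(d),"stand yaw",np.degrees(np.arctan2(d[1],d[0])),np.linalg.norm(P[0]-P[1]))
l=f(414,407,.084);w=f(410,121,.097);print("arm",np.degrees(np.arctan2(*(w-l)[::-1])),np.linalg.norm(l-w),"origin",w+(l-w)*98/203)
print("bore top",f(412.5,287,.121),"pin",f(414,283,.111))
```

```text
posts [ 0.5268 -0.2137] 0.09625908503427563 stand yaw 16.83771693534895 0.03944974623612446
arm 20.009765986682545 0.19997573943328673 origin [ 0.52645417 -0.21294517]
bore top [ 0.52635319 -0.21296518] pin [ 0.52668335 -0.21394097]
```

move_arm(
  jaw=[0,0,0,0,0,0,0,0],
  dp=[
    [0.004,0.0027,0],
    [0,0,0.03],
    [0,0,0.045],
    [0,0,0.045],
    [0,0,0.045],
    [0,0,0.025],
    [0,0,0.0115],
    [0,0,0],
  ],
  rotation=[
    [0,0,-0.0055],
    [0,0,0],
    [0,0,0],
    [0,0,0],
    [0,0,0],
    [0,0,0],
    [0,0,0],
    [0,0,0],
  ],
  squeeze=50,
)

```text
clock: 2.9
position: [0.5255, -0.2125, 0.09]
tool_rot: [-3.141, 0.0, 0.352]
force: [-0.6, 0.0, -0.1]
grip_width: 0.0853
```

move_arm(
  jaw=[255,255,255,255,255,255,255,255],
  dp=[
    [0,0,0],
    [0,0,0],
    [0,0,0],
    [0,0,0],
    [0,0,0],
    [0,0,0],
    [0,0,0],
    [0,0,0],
  ],
  rotation=[
    [0,0,0],
    [0,0,0],
    [0,0,0],
    [0,0,0],
    [0,0,0],
    [0,0,0],
    [0,0,0],
    [0,0,0],
  ],
)

```text
clock: 3.9
position: [0.5257, -0.2125, 0.0908]
tool_rot: [3.141, -0.001, 0.352]
force: [-0.3, 0.5, 7.5]
grip_width: 0.0393
```

move_arm(
  jaw=[255,255,255,255,255,255,255,255],
  dp=[
    [0,0,-0.006],
    [0,0,-0.012],
    [0,0,-0.015],
    [0,0,-0.015],
    [0,0,-0.015],
    [0,0,-0.012],
    [0,0,0],
    [0,0,0],
  ],
  rotation=[
    [0,0,0],
    [0,0,0],
    [0,0,0],
    [0,0,0],
    [0,0,0],
    [0,0,0],
    [0,0,0],
    [0,0,0],
  ],
)

```text
clock: 4.9
position: [0.5252, -0.2124, 0.1498]
tool_rot: [-3.141, 0.0, 0.352]
force: [-0.2, -0.2, -2.9]
grip_width: 0.0392
```

Run:
```python
from h import *
import cv2
s=bot.observe();print(s["clock"],s["qpos"].round(3),s["position"].round(4),s["tool_rot"].round(4),s["force"].round(1),s["moment"].round(2),s["grip_width"])
c=calibration("wrist");np.savez("w2.npz",**c)
cv2.imwrite("pics/w2.png",cv2.resize(grab_frame("wrist"),(800,600),interpolation=3))
```

```text
4.9 [ 0.432  0.536 -0.211  1.824  0.15   0.797 -1.074] [ 0.5252 -0.2124  0.1498] [-3.1413e+00  3.0000e-04  3.5210e-01] [-0.2 -0.2 -2.9] [0.04 0.   0.01] 0.03923692075304415
```

View pics/w2.png

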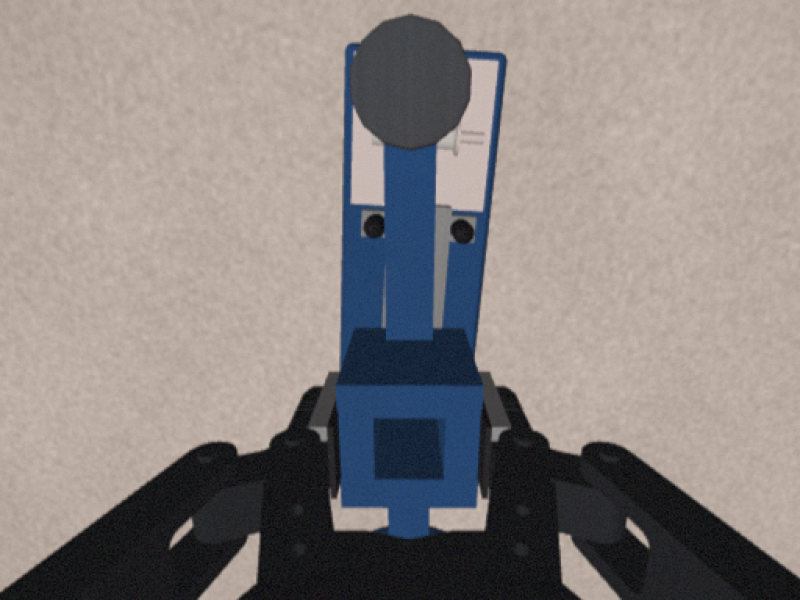

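Run:
```python
from h import *
c=np.load("w2.npz")
f=lambda u,v,z: ray(c,((u+.5)/1.5625-.5,(v+.5)/1.5625-.5),z)[:2]
H=np.array([f(u,v,.180) for u,v in ((337,385),(482,384),(341,508),(477,507))])
print("hub",H.mean(0),np.linalg.norm(H[0]-H[1]),np.linalg.norm(H[0]-H[2]),"bore",f(409,449,.18), "cw",f(410,82,.156))
a,b=f(373,226,.09),f(461,231,.09);d=a-b;y=np.arctan2(d[1],d[0]);print(a,b,"stand yaw",np.degrees(y)-90, "pin",(a+b)/2+.05*np.array([-np.cos(y-np.pi/2),-np.sin(y-np.pi/2)]))
```

```text
hub [ 0.52480864 -0.2128849 ] 0.039043269085381596 0.04008878780007933 bore [ 0.52472566 -0.21285039] cw [ 0.61670204 -0.17924648]
[ 0.56723123 -0.18048148] [ 0.57849418 -0.21732949] stand yaw 16.996276307423955 pin [ 0.52504651 -0.21352096]
```

move_arm(
  jaw=[255,255,255,255,255,255,255,255,255,255],
  dp=[
    [0,0,-0.01],
    [0,0,0],
    [0,0,0],
    [0,0,0],
    [0,0,0],
    [0,0,0],
    [0,0,0],
    [0,0,0],
    [0,0,0],
    [0,0,0],
  ],
  rotation=[
    [0,0,-0.02],
    [0,0,-0.05],
    [0,0,-0.05],
    [0,0,-0.05],
    [0,0,-0.05],
    [0,0,-0.05],
    [0,0,-0.05],
    [0,0,-0.05],
    [0,0,-0.05],
    [0,0,-0.05],
  ],
)

```text
clock: 6.2
position: [0.5252, -0.2124, 0.1576]
tool_rot: [-3.141, -0.001, 1.834]
force: [-0.5, -0.6, -2.8]
grip_width: 0.0396
```

move_arm(
  jaw=[255,255,255,255,255,255,255,255,255,255],
  dp=[
    [0,0,0],
    [0,0,0],
    [0,0,0],
    [0,0,0],
    [0,0,0],
    [0,0,0],
    [0,0,0],
    [0,0,0],
    [0,0,0],
    [0,0,0],
  ],
  rotation=[
    [0,0,-0.05],
    [0,0,-0.05],
    [0,0,-0.05],
    [0,0,-0.05],
    [0,0,-0.05],
    [0,0,-0.05],
    [0,0,-0.05],
    [0,0,-0.05],
    [0,0,-0.05],
    [0,0,-0.04],
  ],
)

```text
clock: 7.45
position: [0.5252, -0.2125, 0.1576]
tool_rot: [3.141, -0.001, -2.911]
force: [-0.1, -1.3, -3.3]
grip_width: 0.0392
```

move_arm(
  jaw=[255,255,255],
  dp=[
    [0,0,0],
    [0,0,0],
    [0,0,0],
  ],
  rotation=[
    [0,0,-0.023],
    [0,0,0],
    [0,0,0],
  ],
)

```text
clock: 7.82
position: [0.5253, -0.2124, 0.1579]
tool_rot: [3.141, -0.0, -2.845]
force: [0.4, 0.4, -2.9]
grip_width: 0.0394
```

Run:
```python
from h import *
import cv2
s=bot.observe();print(s["clock"],s["qpos"].round(3),s["position"].round(4),s["tool_rot"].round(4),s["force"].round(1),s["moment"].round(2),s["grip_width"])
c=calibration("wrist");np.savez("w3.npz",**c)
cv2.imwrite("pics/w3.png",cv2.resize(grab_frame("wrist"),(800,600),interpolation=3))
```

```text
7.825 [ 0.933  0.699 -0.969  1.792  0.672  1.02   1.567] [ 0.5253 -0.2124  0.1579] [ 3.1413e+00 -3.0000e-04 -2.8448e+00] [ 0.4  0.4 -2.9] [-0.04  0.03  0.03] 0.0393534511076432
```

View pics/w3.png

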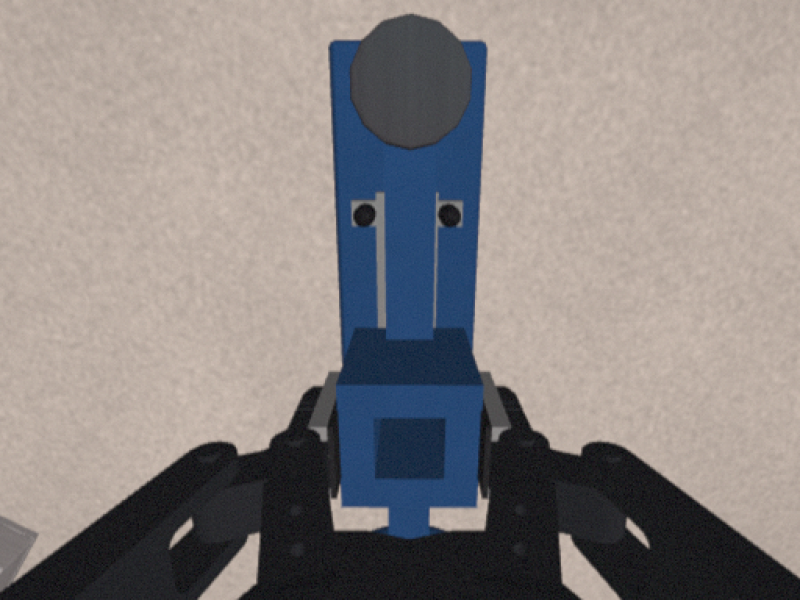

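Run:
```python
from h import *
c=np.load("w3.npz")
f=lambda u,v,z: ray(c,((u+.5)/1.5625-.5,(v+.5)/1.5625-.5),z)[:2]
H=np.array([f(u,v,.188) for u,v in ((337,385),(482,384),(341,508),(477,507))])
print("hub",H.mean(0),"bore",f(410,449,.188))
a,b=f(364,215,.09),f(450,215,.09);d=a-b;y=np.arctan2(d[1],d[0])-np.pi/2;print(a,b,"yaw",np.degrees(y),"pin",(a+b)/2-.05*np.array([np.cos(y),np.sin(y)]))
```

```text
hub [ 0.52732839 -0.21182899] bore [ 0.52732089 -0.21159737]
[ 0.48080056 -0.24741277] [ 0.46942363 -0.21035399] yaw -162.93367424095308 pin [ 0.52291038 -0.21420945]
```

move_arm(
  jaw=[255,255,255,255,255,255,255],
  dp=[
    [0.004,-0.0014,0],
    [0,0,0.015],
    [0,0,0.015],
    [0,0,0.012],
    [0,0,0.01],
    [0,0,0.008],
    [0,0,0],
  ],
  rotation=[
    [0,0,0],
    [0,0,0],
    [0,0,0],
    [0,0,0],
    [0,0,0],
    [0,0,0],
    [0,0,0],
  ],
)

```text
clock: 8.75
position: [0.5226, -0.2144, 0.1097]
tool_rot: [3.141, -0.0, -2.843]
force: [-0.0, -0.5, -3.1]
grip_width: 0.0396
```

move_arm(
  jaw=[255,255,255,255,255,255],
  dp=[
    [0,0,0.007],
    [0,0,0.007],
    [0,0,0.005],
    [0,0,0.0025],
    [0,0,0.001],
    [0,0,0],
  ],
  rotation=[
    [0,0,0],
    [0,0,0],
    [0,0,0],
    [0,0,0],
    [0,0,0],
    [0,0,0],
  ],
)

```text
clock: 9.5
position: [0.5227, -0.2144, 0.0922]
tool_rot: [-3.142, 0.0, -2.843]
force: [0.1, 0.3, -2.5]
grip_width: 0.0392
```

move_arm(
  jaw=[255,255,255,255],
  dp=[
    [0,0,0.001],
    [0,0,0.001],
    [0,0,0],
    [0,0,0],
  ],
  rotation=[
    [0,0,0],
    [0,0,0],
    [0,0,0],
    [0,0,0],
  ],
)

```text
clock: 10.0
position: [0.5227, -0.2145, 0.0908]
tool_rot: [-3.141, 0.0, -2.843]
force: [-2.8, 0.7, 5.9]
grip_width: 0.0393
```

move_arm(
  jaw=[120,0,0,0,0,0,0],
  dp=[
    [0,0,0],
    [0,0,0],
    [0,0,0],
    [0,0,0],
    [0,0,0],
    [0,0,0],
    [0,0,0],
  ],
  rotation=[
    [0,0,0],
    [0,0,0],
    [0,0,0],
    [0,0,0],
    [0,0,0],
    [0,0,0],
    [0,0,0],
  ],
)

```text
clock: 10.88
position: [0.5227, -0.2145, 0.0905]
tool_rot: [-3.142, 0.0, -2.843]
force: [0.6, 0.7, 0.4]
grip_width: 0.0854
```

move_arm(
  jaw=[0,0,0,0,0,0,0,0],
  dp=[
    [0,0,-0.01],
    [0,0,-0.025],
    [0,0,-0.04],
    [0,0,-0.04],
    [0,0,-0.04],
    [0,0,-0.04],
    [0,0,0],
    [0,0,0],
  ],
  rotation=[
    [0,0,0],
    [0,0,0],
    [0,0,0],
    [0,0,0],
    [0,0,0],
    [0,0,0],
    [0,0,0],
    [0,0,0],
  ],
)

```text
clock: 11.88
position: [0.5224, -0.2145, 0.2469]
tool_rot: [-3.141, -0.0, -2.843]
force: [-0.1, 0.2, -0.0]
grip_width: 0.0853
```

Run:
```python
from h import *
import cv2
s=bot.observe();print(s["clock"],s["position"].round(4),s["force"].round(1),s["grip_width"])
c=calibration("wrist");np.savez("w4.npz",**c)
w=grab_frame("wrist");b=grab_frame("scene");cv2.imwrite("pics/s4.png",b)
cv2.imwrite("pics/w4.png",np.vstack([cv2.resize(w,(533,400),interpolation=3)[:330],cv2.resize(b[110:220,130:310],(533,270),interpolation=3)]))
```

```text
11.875 [ 0.5224 -0.2145  0.2469] [-0.1  0.2 -0. ] 0.0852847394951737
```

View pics/w4.png

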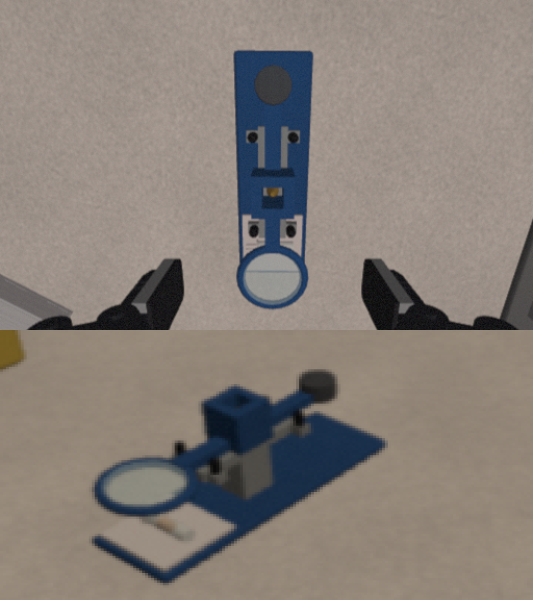

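```bash
python3 -c "
from workcell import workorder;print(workorder.job_done())"
```

```text
the job is handed in; nothing more can be done
None
```

The blue arm is turned end for end and back on its pin, with its lens over the white plate. I handed the job in at about 12 s of the 45 s allowed.

- **Moves:** I gripped the hub across its sides and lifted it 67 mm clear of the pin. I then turned it about 177°, shifted it about 3.5 mm to line up with the pin, and lowered it before letting go.
- **Seating:** the arm touched down at TCP z = 0.0908 m, the same reading as when I first gripped it seated. The upward force was about 6 N, and the force after release was near zero.
- **Last pictures:** the final wrist and scene views show the bar between both pairs of black posts, the pin in the bore and the lens over the plate. The gripper was clear at z = 0.247 m.
- **Grey magnifier:** I never went near its arm, but I did not take a separate final picture of it.
- **Disagreement:** single-camera estimates of the pin position differed by up to 4 mm. I averaged the two opposite wrist views, and the arm went down without touching the pin until it seated.

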